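Cap a sample vessel for venting

ROBOT

A 6-joint arm with a two-finger parallel gripper is mounted at the origin on a cart in front of the work surface, level with it; the furniture and walls round the work are solid. World frame = base frame: x ahead of the robot, y to its left, z up, the work surface at z = 0. Lengths are in m, angles in degrees, forces in N, time in s.
With the tool pointing down it reaches from about 0.35 to 0.875 m from the base axis. Payload 4.2 kg.
Tool frame: the origin (TCP) lies midway between the tips of the shut fingers; the grasp point (between the pads) lies 19 mm behind it; z points along the fingers, y is the direction in which the jaws open and shut (so a half turn about z gives the same grasp; the last joint's range is limited). The gripper opens to 87 mm and grips with 3 to 60 N. Pads are 19 mm wide; open, the fingers measure 117 mm over their backs; the gripper's body (75 mm by 190 mm) begins 51 mm behind the grasp point.
Start: joints at [80.306, 22.042, 0.453, 0, -68.411, -14.817], TCP at [0.259, 0.569, 0.223] pointing down, gripper open.
Joint ranges: [-179.83, 179.83], [-69.29, 118.12], [-61.27, 80.66], [-181.25, 117.63], [-171.15, -9.14], [-177.46, 177.46]. Speed limits (degrees/s): [159.86, 159.86, 180, 180, 180, 180].

INTERFACE

Orientations are given as a 3x3 rotation matrix whose columns are the frame's x, y, z axes.
In Python, from station import r gives the robot as it stands.
- The arm moves only by the tool servo_tool, never from a script. Its arguments are lists of equal length, an entry for each row: "slide": the shift along the world's x, y, z in units of 60 mm (1.0 is 60 mm), a list of three; "twist": the turn, a rotation vector about the world's x, y, z in units of 6 degrees (1.0 is 6 degrees), a list of three; "gripper": the closure, from 0 (fully open) to 1 (shut). In form: {"slide": [[x, y, z], ...], "twist": [[wx, wy, wz], ...], "gripper": [gripper, ...]}. A call has 1 to 12 rows; each row shifts and turns the commanded pose from where the row before left it; what a row does not reach is not made up. A row lasts 1/8 s, in which the tool goes at most 62.5 mm and 10.7 degrees, less where a joint would pass 70% of its speed; a pose out of reach is approached as far as the arm can. A call is refused whole if a number of a shift passes 1 or a number of a turn 1, either way. A call with a gripper value outside its range is refused whole. The fingers move at their own pace and stop on an object; the grip force is fixed at half the most. Time passes only in rows, so rows that do not move let the fingers close. It gives the time, the measured TCP pose, the force and the opening at its end, in the units of the state.
- r.sense(): the state, without advancing time (a new reading comes with each control period).
- r.capture(name): name is "scene" or "top" or "wrist"; returns a dict with "image" (400x640x3 uint8, blue, green, red), "intrinsics" (3x3 intrinsics, pixels), "k1" (the pictures are not rectified: a ray, as slopes to the right and down, at radius r is drawn at 1 + k1 r^2 times it, then the intrinsics apply), "R" (3x3) and "t" (3): a world point X has camera coordinates R X + t. Camera axes: x right, y down, z forward; pixel columns grow to the right and rows downward; lengths in m; the calibration is good to about 2 mm. A picture is of the moment at which its call begins. There is no depth.
- r.finish_job(): hands the job in, once; it reports no verdict.
The state is a dict: "time_s": time; "joints": joint angles; "joint_velocities": joint speeds; "effort": joint torques, N m; "tcp_pos": TCP position; "ee_rot": TCP orientation; "wrist_force": force on the tool from outside, world axes, zero at the start; "moment": the same for the moment, N m; "gripper_width": opening from 0.0 (shut) to 1.0 (fully open).
Only numpy, scipy, OpenCV 4.12 (cv2) and the standard library are available. Lean on these libraries where they do the work, as an engineer would, in place of code of your own. Each camera call takes 0.05 s, during which the arm holds its last target.

TASK

Of the two vessels standing in holders, close the one whose cap still sits high on its neck: press that cap straight down until its plug is fully in, screw it on clockwise until it bottoms out, then back it off a quarter turn so that the vessel can vent. Finish while still gripping the cap there; do not let go. Leave the other vessel's tight cap and everything else on the bench as they are.

Things in the scene. Friction and masses are not known exactly. Their poses are not given: they have to be found in the camera images.
- open_cap_centre (a point): centre (half-way up) of the cap to be screwed on: grey ribbed upright cylinder, 44 mm in diameter, 28 mm high, flat top with one low radial ridge (3 mm). At the start 0.128 to 0.132 m above the bench, at least 13 mm higher than the other cap, neck visible beneath it; 0.115 m when fully home. z axis up. The cap is captive: it cannot come off.
- open_plug (a joint): how far the cap's seal plug is pressed down into the neck, m: 0 = standing up, 0.010 = fully in (hard stop). Starts at 0 to 0.002. It takes about 10 N straight down, on the cap's top or with the cap gripped, and stays where it is left.
- open_cap (a joint): turn of that cap on its thread, rad: grows clockwise seen from above (screwing on), lowering the cap 1.59 mm per rad (10 mm a turn); 4.0 = bottomed out (hard stop); starts at 0 to 0.8. Turns with about 0.12 N m, stays where left. Bottomed out, the ridge on its top points along the holder's -x, towards its clamp screw; a quarter turn back from the stop reads 2.43.
- open_holder: fixed aluminium puck that holds the vessel, 68 mm in diameter, 34 mm high, a clamp screw on its -x side reaching 46 mm from the axis at 21 mm height; origin on the bench on the vessel's vertical axis. The white vessel in it cannot turn: 38 mm in diameter (41 mm rim at 82 to 86 mm), narrowing to a 30 mm neck above 96 mm height.
- shut_cap_centre (a point): centre of the other vessel's cap, same shape and size, already screwed fully home and to be left alone; 0.115 m above the bench
- shut_cap (a joint): turn of the other vessel's cap, rad: 0 = fully home (as it starts), negative = unscrewed
- shut_holder: the fixed holder of the other vessel, same as the first; origin on the bench on its axis
- spare_bottle: white plastic sample bottle, upright, 48 mm across, 112 mm tall; a bystander; origin at the centre of its underside
- bottle_cap: small loose white ribbed bottle cap, 23 mm across, 17 mm high, lying on the bench; a bystander (it belongs to the sample bottle, not to the vessels); origin at its underside
- tape_roll: roll of tan tape lying flat, 68 mm across, 19 mm high; a bystander; origin at its underside
- lab_timer: flat white timer with three buttons, 58 x 66 x 20 mm; a bystander; origin at its underside
- marker_pen: dark marker pen lying down, 128 mm long, 15 mm thick; a bystander; origin at its underside
- forceps: steel forceps lying down, 122 mm long; a bystander; origin at its underside

How it is judged:
By the outcome, as a careful person would: the job done as asked, in the order asked, and still so for the second after the job is handed in, while the arm keeps its last pose, push and grip.
It also fails if it takes over 54 s, if anything falls off the work surface, if the arm or the gripper's body presses on something with over 40 N, if the wrist force passes 120 N, or if a joint passes its speed limit or range.

## Working session

There is one attempt and no reset: what is moved stays moved. The work goes in short steps, Python scripts to look and compute and a tool call to move; the robot and the scene stay as the last step left them, time stands still between calls to the robot, and variables do not carry over. Pictures are saved under pics/ and viewed, and the job is handed in when it is done.

Besides the shell and the picture viewer there is one more tool, called as name(argument=value, ...) on one line, values as JSON. servo_tool: Moves the arm, as the interface text tells. Its arguments: {"type":"object","properties":{"slide":{"type":"array","items":{"type":"array","items":{"type":"number"}}},"twist":{"type":"array","items":{"type":"array","items":{"type":"number"}}},"gripper":{"type":"array","items":{"type":"number"}}},"required":["slide","twist","gripper"]}

```bash
mkdir -p pics; ls; python3 - <<'E'
from station import r
import cv2,numpy as np
s=r.sense()
for k in s: print(k,np.round(s[k],3).tolist())
for n in ["scene","top","wrist"]:
    c=r.capture(n); cv2.imwrite(f"pics/{n}0.png",c["image"]); np.savez(f"{n}0.npz",**c)
    print(n,np.round(c["intrinsics"],1).tolist(),c["k1"],np.round(c["R"],3).tolist(),np.round(c["t"],3))
E
```

```text
pics
time_s 0.0
joints [80.306, 22.092, 0.38, -0.031, -68.411, -14.818]
joint_velocities [0.005, -0.066, 0.021, -0.028, 0.018, 0.101]
effort [-0.0, -39.067, 18.741, 4.22, 0.011, -0.0]
tcp_pos [0.259, 0.568, 0.221]
ee_rot [[0.91, -0.415, -0.001], [-0.415, -0.91, -0.002], [0.0, 0.002, -1.0]]
wrist_force [1.06, -0.343, 0.079]
moment [0.034, -0.04, 0.05]
gripper_width 1.001
scene [[448.0, 0.0, 315.2], [0.0, 448.0, 189.6], [0.0, 0.0, 1.0]] 0.016427721818660146 [[-0.51, 0.86, 0.001], [0.563, 0.335, -0.755], [-0.65, -0.384, -0.655]] [ 0.408 -0.128  1.37 ]
top [[363.0, 0.0, 323.0], [0.0, 363.0, 201.1], [0.0, 0.0, 1.0]] -0.07705329540488322 [[-0.028, -0.999, -0.015], [-0.992, 0.03, -0.122], [0.123, 0.012, -0.992]] [-0.151  0.518  0.895]
wrist [[334.4, 0.0, 319.1], [0.0, 334.4, 208.1], [0.0, 0.0, 1.0]] -0.00679188134535024 [[-0.414, -0.91, 0.002], [-0.869, 0.397, 0.295], [-0.269, 0.121, -0.955]] [ 0.624 -0.035  0.392]
```

View pics/scene0.png

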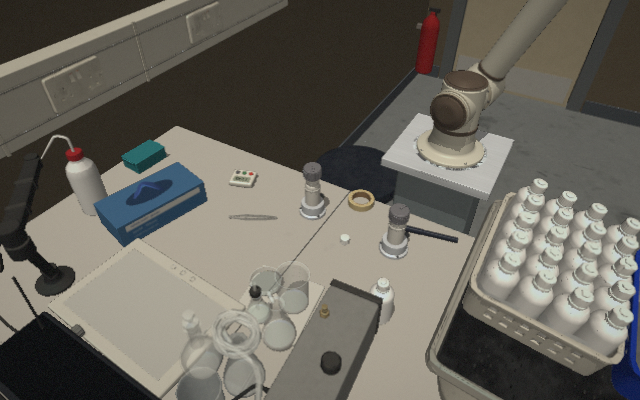

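View pics/top0.png

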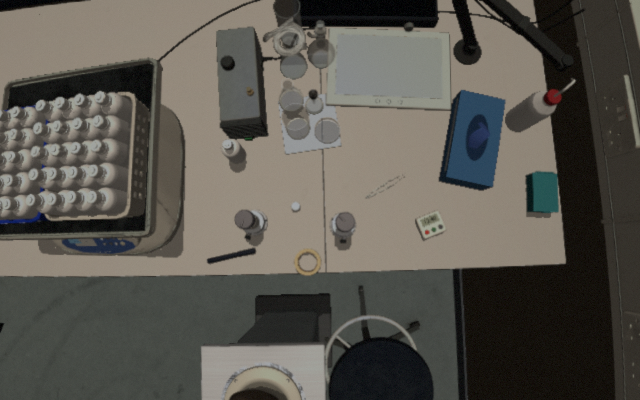

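View pics/wrist0.png

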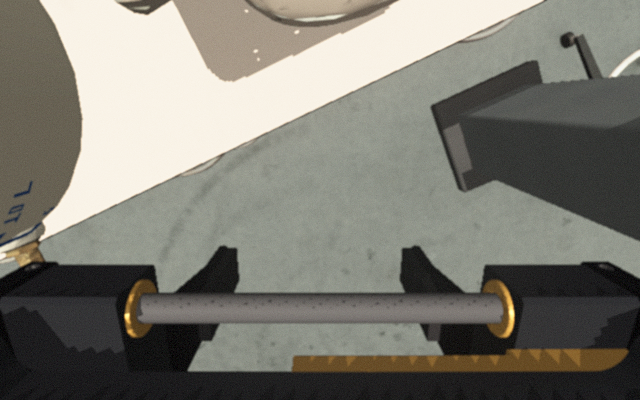

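```bash
python3 - <<'E'
import cv2,numpy as np
s=cv2.imread("pics/scene0.png");t=cv2.imread("pics/top0.png")
a=cv2.resize(s[150:270,280:440],None,fx=4.5,fy=4.5,interpolation=cv2.INTER_CUBIC)
cv2.imwrite("pics/s1.png",a)
b=cv2.resize(t[190:270,200:370],None,fx=4.7,fy=4.7,interpolation=cv2.INTER_CUBIC)
cv2.imwrite("pics/t1.png",b)
E
```

```text
(no output)
```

View pics/s1.png

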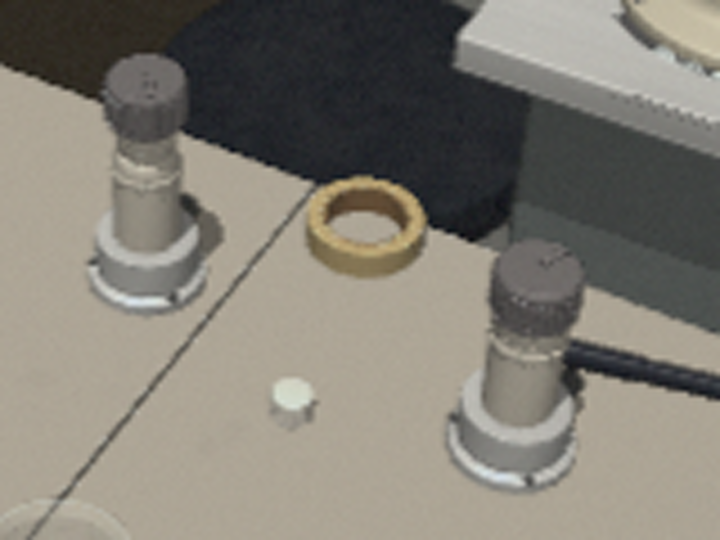

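View pics/t1.png

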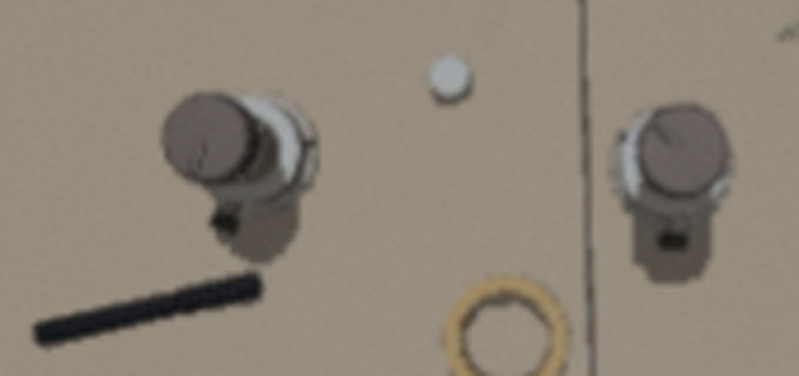

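```bash
cat > h.py <<'E'
import numpy as np,cv2
def load(n): return dict(np.load(n))
def ray(c,u,v):
    K=c["intrinsics"];d=np.array([(u-K[0,2])/K[0,0],(v-K[1,2])/K[1,1]]);x=d.copy()
    for _ in range(20): x=d/(1+float(c["k1"])*(x@x))
    R=np.array(c["R"]);t=np.array(c["t"])
    return -R.T@t, R.T@np.array([x[0],x[1],1])
def plane(c,u,v,z):
    o,d=ray(c,u,v); return o+d*(z-o[2])/d[2]
def proj(c,X):
    p=c["R"]@np.array(X)+c["t"];x=p[:2]/p[2];x=x*(1+float(c["k1"])*(x@x));K=c["intrinsics"]
    return K[0,0]*x[0]+K[0,2],K[1,1]*x[1]+K[1,2]
def tri(c1,p1,c2,p2):
    o1,d1=ray(c1,*p1);o2,d2=ray(c2,*p2);A=np.stack([d1,-d2],1)
    s=np.linalg.lstsq(A,o2-o1,rcond=None)[0];a=o1+d1*s[0];b=o2+d2*s[1]
    return (a+b)/2,np.linalg.norm(a-b)
E
python3 - <<'E'
from h import *
S=load("scene0.npz");T=load("top0.npz")
sp=lambda x,y:(280+x/4.5-.4,150+y/4.5-.4); tp=lambda x,y:(200+x/4.7-.4,190+y/4.7-.4)
for n,s,t in [("open",(146,86),(683,149)),("shut",(537,271),(206,136))]:
    print(n,tri(S,sp(*s),T,tp(*t)), [plane(T,*tp(*t),z) for z in(.129,.144)])
print("screw open",plane(T,*tp(672,240),.021),"screw shut",plane(T,*tp(225,220),.021))
a=plane(T,*tp(640,125),.1475);b=plane(T,*tp(683,149),.145);print("ridge",a,b,np.degrees(np.arctan2(*(a-b)[1::-1])))
a=plane(T,*tp(196,168),.132);b=plane(T,*tp(206,136),.129);print("shut ridge",a,b,np.degrees(np.arctan2(*(a-b)[1::-1])))
for n,u in [("bottle",(231,148)),("tape",(307,262))]: print(n,plane(T,*u,0.0))
E
```

```text
open (array([ 0.45313106, -0.21459822,  0.13964255]), np.float64(0.0005874255594473994)) [array([ 0.4539697 , -0.21535569,  0.129     ]), array([ 0.45298244, -0.21465459,  0.144     ])]
shut (array([0.46709052, 0.01528868, 0.12784828]), np.float64(0.0009538808232657647)) [array([0.46680134, 0.01546196, 0.129     ]), array([0.46557952, 0.01194377, 0.144     ])]
screw open [ 0.41195432 -0.21275337  0.021     ] screw shut [0.42934471 0.0304659  0.021     ]
ridge [ 0.46465869 -0.19464228  0.1475    ] [ 0.45291662 -0.21460785  0.145     ] 59.53952758964859
shut ridge [0.45120933 0.01968024 0.132     ] [0.46680134 0.01546196 0.129     ] 164.86153353257365
bottle [0.66996779 0.07999808 0.        ]
tape [ 0.35977951 -0.11967699  0.        ]
```

servo_tool(slide=[[0,0,0.8],[0.2,-0.9,0.2],[0.2,-0.9,0],[0.2,-0.9,0],[0.2,-0.9,0],[0.2,-0.9,0],[0.2,-0.9,0]], twist=[[0,0,0],[0,0,0],[0,0,0],[0,0,0],[0,0,0],[0,0,0],[0,0,1]], gripper=[0,0,0,0,0,0,0])

```text
time_s: 1.02
tcp_pos: [0.3312, 0.2427, 0.2825]
ee_rot: [[0.949, -0.314, 0.0], [-0.314, -0.949, 0.0], [0.0, -0.0, -1.0]]
wrist_force: [2.0, 0.2, 0.4]
gripper_width: 1.001
```

```bash
python3 - <<'E'
from station import r
from h import *
s=r.sense(); print(np.round(s["joints"],1),s["tcp_pos"],s["wrist_force"])
W=load("wrist0.npz")
R=np.array([[0.91,-0.415,0],[-0.415,-0.91,0],[0,0,-1]])
print("cam in tool",R.T@(-W["R"].T@W["t"]-[.259,.568,.221]),"axis",R.T@W["R"][2], "fwd world",W["R"][2])
E
```

```text
[ 59.1  -2.1 -21.   -0.  -71.2  12.5] [0.33116492 0.24274937 0.28248108] [1.99786238 0.16042272 0.40945219]
cam in tool [ 0.08161953 -0.00016441 -0.16241897] axis [-0.29520891  0.00194344  0.95544557] fwd world [-0.26935909  0.12070394 -0.95544557]
```

servo_tool(slide=[[0.2,-0.9,0],[0.2,-0.9,0],[0.2,-0.9,0],[0.2,-0.9,0],[0.2,-0.9,0],[0.3,-0.9,0],[0.3,-0.9,0],[0.3,-0.9,0],[0.13,-0.43,-0.5],[0,0,0],[0,0,0]], twist=[[0,0,0.5],[0,0,0.5],[0,0,0.5],[0,0,0.5],[0,0,0.5],[0,0,0.5],[0,0,0.5],[0,0,0.5],[0,0,0],[0,0,0],[0,0,0]], gripper=[0,0,0,0,0,0,0,0,0,0,0])

```text
time_s: 2.4
tcp_pos: [0.4531, -0.213, 0.253]
ee_rot: [[0.995, 0.096, 0.0], [0.096, -0.995, -0.0], [0.0, 0.0, -1.0]]
wrist_force: [0.9, 0.4, 0.9]
gripper_width: 1.001
```

```bash
python3 - <<'E'
from station import r
from h import *
s=r.sense(); print(np.round(s["joints"],1),s["tcp_pos"],s["wrist_force"],s["moment"])
c=r.capture("wrist"); cv2.imwrite("pics/w1.png",c["image"]); np.savez("w1.npz",**c)
E
```

```text
[ -6.6   8.5 -13.7   0.  -67.7 102. ] [ 0.45307984 -0.21299516  0.25296587] [0.94834028 0.43459474 0.9005328 ] [-0.06199317 -0.03367159  0.02214451]
```

View pics/w1.png

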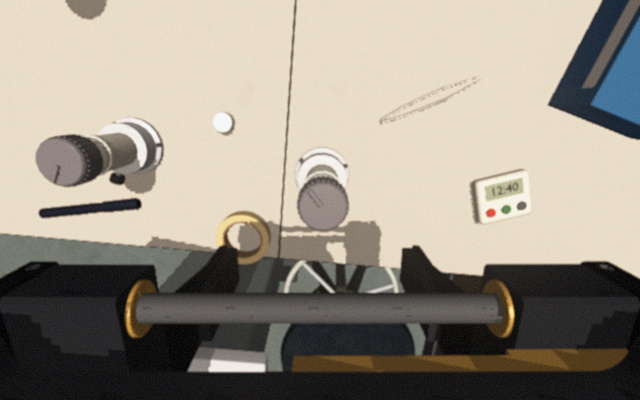

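```bash
python3 - <<'E'
from h import *
i=cv2.imread("pics/w1.png")
cv2.imwrite("pics/w1z.png",cv2.resize(i[140:240,270:380],None,fx=6,fy=6,interpolation=cv2.INTER_CUBIC))
E
```

```text
(no output)
```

View pics/w1z.png

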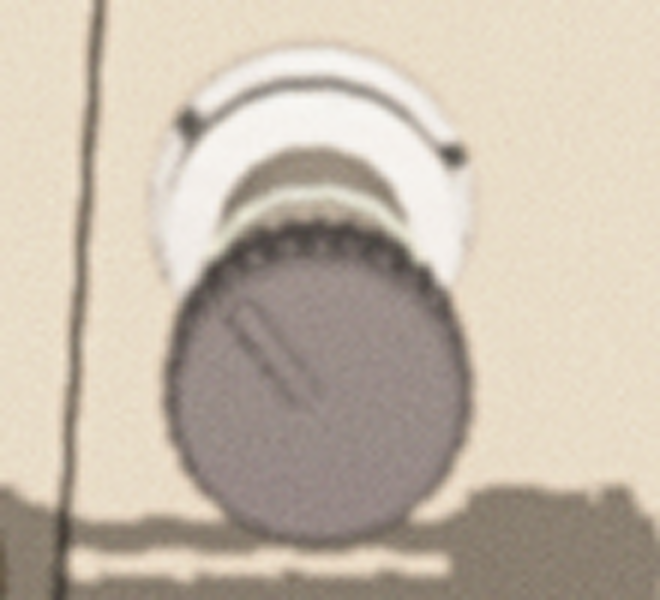

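```bash
python3 - <<'E'
from h import *
W=load("w1.npz")
p=lambda x,y:(270+x/6-.4,140+y/6-.4)
c=plane(W,*p(319,395),.143);print("axis",c, plane(W,*p(465,395),.143)-plane(W,*p(175,395),.143))
a=plane(W,*p(240,305),.146);b=plane(W,*p(311,400),.146);d=a-b
print(a,b,"ridge deg",np.degrees(np.arctan2(d[1],d[0])),np.degrees(np.arctan2(*(a-c)[1::-1])))
for q in[(190,122),(455,155)]:
    for z in(.0,.008):
        e=plane(W,*p(*q),z)-c; print(z,e,np.degrees(np.arctan2(e[1],e[0])),np.hypot(*e[:2]))
# ring left/right extent vs axis
for z in (0.,.034): print(plane(W,*p(152,210),z),plane(W,*p(472,210),z))
S=load("scene0.npz");T=load("top0.npz")
for C,q in((S,(280+90/4.5,150+268/4.5)),(S,(280+172/4.5,150+296/4.5)),(T,(200+618/4.7,190+140/4.7)),(T,(200+725/4.7,190+190/4.7))):
    e=plane(C,*q,.004)-c; print(e,np.degrees(np.arctan2(e[1],e[0])),np.hypot(*e[:2]))
E
```

```text
axis [ 0.45330799 -0.21661764  0.143     ] [ 0.00394911 -0.04082766  0.        ]
[ 0.46605018 -0.20435434  0.146     ] [ 0.45336547 -0.21545328  0.146     ] ridge deg 41.18544557415132 43.902844018475804
0.0 [ 0.01364788  0.02664655 -0.143     ] 62.879291804405916 0.02993832120045931
0.008 [ 0.014944    0.02634675 -0.135     ] 60.43789060169803 0.030289838300961144
0.0 [ 0.01209972 -0.02882711 -0.143     ] -67.23054700219267 0.031263485553920396
0.008 [ 0.0134257  -0.02805707 -0.135     ] -64.42824356025785 0.031103835648201676
[ 0.44773483 -0.1835287   0.        ] [ 0.45420506 -0.25038582  0.        ]
[ 0.45481875 -0.18533087  0.034     ] [ 0.46075865 -0.24670817  0.034     ]
[ 0.01418576 -0.02579704 -0.139     ] -61.19365873049566 0.02944015977970802
[ 0.00997653  0.02623415 -0.139     ] 69.17879203260115 0.028067091128449413
[ 0.013866    0.03027489 -0.139     ] 65.39206291116174 0.033299173914187574
[-0.01554765 -0.02800217 -0.139     ] -119.04035481241857 0.032028903854527835
```

servo_tool(slide=[[0,-0.04,-0.6],[0,0,-0.6],[0,0,-0.6],[0,0,-0.3],[0,0,-0.23],[0,0,0],[0,0,0]], twist=[[0,0,0],[0,0,0],[0,0,0],[0,0,0],[0,0,0],[0,0,0],[0,0,0]], gripper=[0,0,0,0,0,0,0])

```text
time_s: 3.32
tcp_pos: [0.454, -0.2154, 0.1139]
ee_rot: [[0.995, 0.096, 0.002], [0.097, -0.995, -0.001], [0.002, 0.001, -1.0]]
wrist_force: [0.4, 0.6, -0.1]
gripper_width: 1.0
```

```bash
python3 - <<'E'
from station import r
from h import *
s=r.sense(); print(np.round(s["joints"],1),s["tcp_pos"],s["wrist_force"],s["moment"])
for n in ("wrist","scene"):
    c=r.capture(n); np.savez(n+"2.npz",**c);im=c["image"]
    if n=="scene": im=cv2.resize(im[110:260,240:440],None,fx=4,fy=4,interpolation=cv2.INTER_CUBIC)
    cv2.imwrite("pics/%s2.png"%n,im)
E
```

```text
[ -6.8  16.6 -25.3   0.  -48.  102.4] [ 0.45397441 -0.21544379  0.11389657] [ 0.39622812  0.55166292 -0.09539163] [-0.01936201 -0.01651764  0.00140659]
```

View pics/wrist2.png

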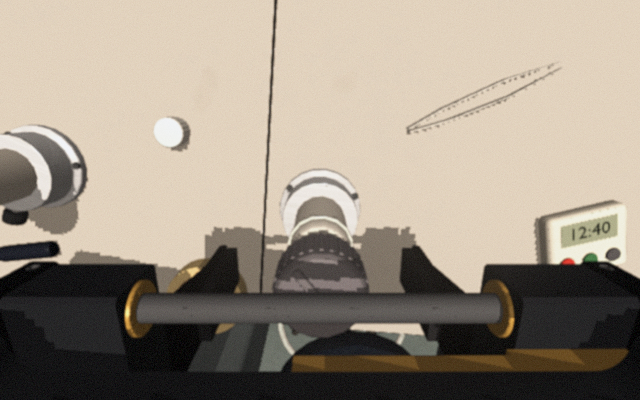

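View pics/scene2.png

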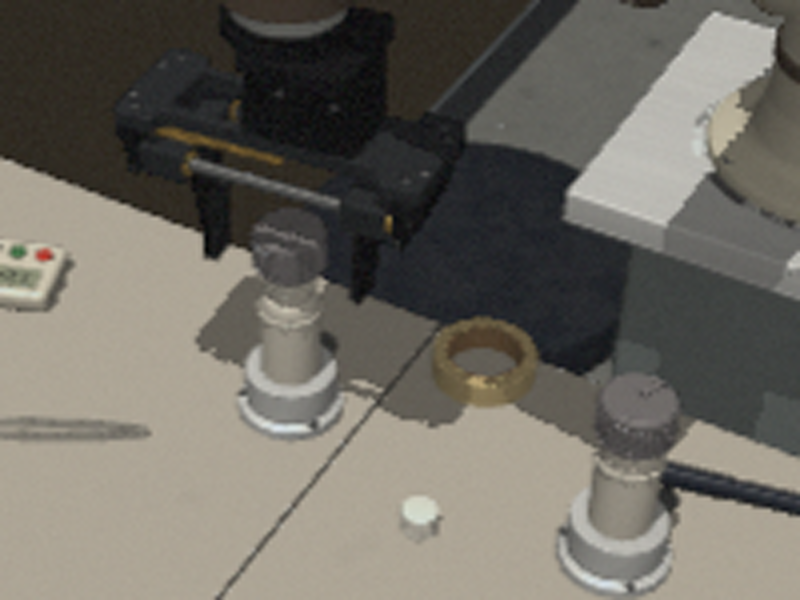

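servo_tool(slide=[[-0.01,0,-0.05],[0,0,0],[0,0,0],[0,0,0],[0,0,0],[0,0,0],[0,0,0],[0,0,0]], twist=[[0,0,0],[0,0,0],[0,0,0],[0,0,0],[0,0,0],[0,0,0],[0,0,0],[0,0,0]], gripper=[0,1,1,1,1,1,1,1])

```text
time_s: 4.42
tcp_pos: [0.4526, -0.216, 0.1099]
ee_rot: [[0.995, 0.096, 0.0], [0.096, -0.995, -0.001], [0.0, 0.001, -1.0]]
wrist_force: [-0.1, -4.0, -0.5]
gripper_width: 0.496
```

```bash
cat > st.py <<'E'
from station import r
import numpy as np
s=r.sense(); R=np.array(s["ee_rot"])
print(s["time_s"],"tcp",np.round(s["tcp_pos"],4),"psi %.2f"%np.degrees(np.arctan2(R[1,0],R[0,0])),"F",np.round(s["wrist_force"],1),"M",np.round(s["moment"],3),"w %.3f"%s["gripper_width"],"j",np.round(s["joints"],1))
E
python3 st.py
```

```text
4.425 tcp [ 0.4526 -0.216   0.1099] psi 5.49 F [-0.1 -4.  -0.5] M [-1.342 -0.016 -0.015] w 0.496 j [-6.900e+00  1.690e+01 -2.560e+01  1.000e-01 -4.750e+01  1.024e+02]
```

servo_tool(slide=[[0,-0.015,0],[0,0,-0.03],[0,0,-0.03],[0,0,-0.03],[0,0,0]], twist=[[0,0,0],[0,0,0],[0,0,0],[0,0,0],[0,0,0]], gripper=[1,1,1,1,1])

```text
time_s: 5.05
tcp_pos: [0.4526, -0.2162, 0.1056]
ee_rot: [[0.995, 0.096, 0.001], [0.096, -0.995, -0.0], [0.001, 0.0, -1.0]]
wrist_force: [-1.8, 1.2, 7.9]
gripper_width: 0.499
```

```bash
python3 st.py
```

```text
5.05 tcp [ 0.4526 -0.2162  0.1056] psi 5.52 F [-1.8  1.2  7.9] M [0.325 0.684 0.026] w 0.499 j [ -7.   17.2 -25.9   0.  -46.9 102.5]
```

servo_tool(slide=[[0,0,-0.03],[0,0,-0.03],[0,0,0]], twist=[[0,0,0],[0,0,0],[0,0,0]], gripper=[1,1,1])

```text
time_s: 5.42
tcp_pos: [0.4526, -0.2162, 0.102]
ee_rot: [[0.995, 0.096, 0.001], [0.096, -0.995, -0.0], [0.001, 0.0, -1.0]]
wrist_force: [-1.0, 1.4, 8.2]
gripper_width: 0.493
```

servo_tool(slide=[[0,0,-0.02],[0,0,0]], twist=[[0,0,0],[0,0,0]], gripper=[1,1])

```text
time_s: 5.68
tcp_pos: [0.4526, -0.2162, 0.1008]
ee_rot: [[0.995, 0.096, 0.001], [0.096, -0.995, -0.0], [0.001, 0.0, -1.0]]
wrist_force: [-2.0, 0.9, 8.3]
gripper_width: 0.497
```

servo_tool(slide=[[0,0,-0.02],[0,0,0]], twist=[[0,0,0],[0,0,0]], gripper=[1,1])

```text
time_s: 5.92
tcp_pos: [0.4526, -0.2162, 0.0997]
ee_rot: [[0.995, 0.096, 0.001], [0.096, -0.995, -0.0], [0.001, 0.0, -1.0]]
wrist_force: [-1.8, 1.8, 7.5]
gripper_width: 0.502
```

servo_tool(slide=[[0,0,-0.02],[0,0,0]], twist=[[0,0,0],[0,0,0]], gripper=[1,1])

```text
time_s: 6.18
tcp_pos: [0.4527, -0.2162, 0.0993]
ee_rot: [[0.995, 0.097, 0.001], [0.097, -0.995, -0.0], [0.001, 0.0, -1.0]]
wrist_force: [-4.1, 2.2, 13.2]
gripper_width: 0.494
```

servo_tool(slide=[[0,0,-0.02],[0,0,0]], twist=[[0,0,0],[0,0,0]], gripper=[1,1])

```text
time_s: 6.42
tcp_pos: [0.4527, -0.2162, 0.099]
ee_rot: [[0.995, 0.097, 0.001], [0.097, -0.995, -0.001], [0.001, 0.001, -1.0]]
wrist_force: [-5.9, 4.1, 19.1]
gripper_width: 0.496
```

```bash
python3 st.py; python3 - <<'E'
from station import r
from h import *
for n in ("wrist","scene"):
    c=r.capture(n); np.savez(n+"3.npz",**c);im=c["image"]
    if n=="scene": im=cv2.resize(im[130:230,270:370],None,fx=6,fy=6,interpolation=cv2.INTER_CUBIC)
    cv2.imwrite("pics/%s3.png"%n,im)
E
```

```text
6.425 tcp [ 0.4527 -0.2162  0.099 ] psi 5.56 F [-5.9  4.1 19.1] M [ 1.082  1.709 -0.01 ] w 0.496 j [ -6.9  17.7 -26.3   0.  -45.9 102.5]
```

View pics/scene3.png

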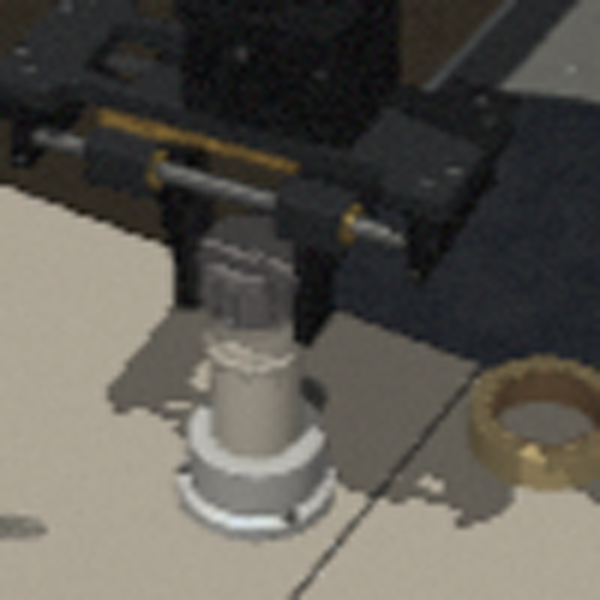

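View pics/wrist3.png

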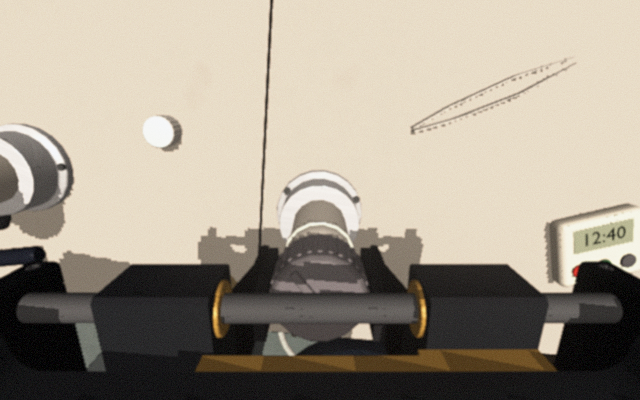

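servo_tool(slide=[[0,0,-0.02],[0,0,0],[0,0,0.02],[0,0,0.01],[0,0,0],[0,0,-0.003],[0,0,-0.003],[0,0,-0.003],[0,0,-0.003],[0,0,0]], twist=[[0,0,0],[0,0,0],[0,0,0],[0,0,0],[0,0,0],[0,0,-1],[0,0,-1],[0,0,-1],[0,0,-1],[0,0,0]], gripper=[1,1,1,1,1,1,1,1,1,1])

```text
time_s: 7.78
tcp_pos: [0.4527, -0.2165, 0.0984]
ee_rot: [[0.948, -0.317, 0.001], [-0.317, -0.948, -0.001], [0.001, 0.001, -1.0]]
wrist_force: [-4.7, 2.7, 16.5]
gripper_width: 0.496
```

```bash
python3 st.py; python3 - <<'E'
from station import r
from h import *
for n in ("wrist",):
    c=r.capture(n); np.savez(n+"4.npz",**c);im=c["image"]
    im=cv2.resize(im[150:350,200:440],None,fx=3.3,fy=3,interpolation=cv2.INTER_CUBIC)
    cv2.imwrite("pics/%s4.png"%n,im)
E
```

```text
7.775 tcp [ 0.4527 -0.2165  0.0984] psi -18.48 F [-4.7  2.7 16.5] M [ 0.549  1.471 -0.076] w 0.496 j [ -7.   17.8 -26.4   0.1 -45.8  78.4]
```

View pics/wrist4.png

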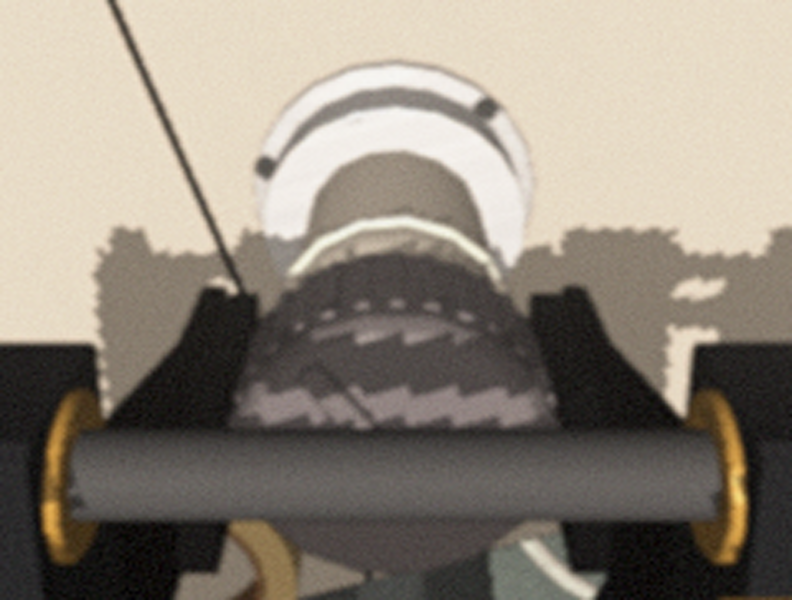

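servo_tool(slide=[[0,0,0],[0,0,0],[0,0,-0.003],[0,0,-0.003],[0,0,-0.003],[0,0,-0.003],[0,0,-0.003],[0,0,-0.003],[0,0,-0.003],[0,0,-0.003],[0,0,-0.003],[0,0,0]], twist=[[0,0,-1],[0,0,-1],[0,0,-1],[0,0,-1],[0,0,-1],[0,0,-1],[0,0,-1],[0,0,-1],[0,0,-1],[0,0,-1],[0,0,-1],[0,0,0]], gripper=[1,1,1,1,1,1,1,1,1,1,1,1])

```text
time_s: 9.32
tcp_pos: [0.452, -0.2169, 0.0966]
ee_rot: [[0.096, -0.995, -0.001], [-0.995, -0.096, -0.001], [0.001, 0.001, -1.0]]
wrist_force: [-6.3, -1.2, 15.5]
gripper_width: 0.492
```

```bash
python3 st.py
```

```text
9.325 tcp [ 0.452  -0.2169  0.0966] psi -84.48 F [-6.3 -1.2 15.5] M [-0.144  1.619 -0.059] w 0.492 j [ -7.   17.9 -26.5   0.1 -45.6  12.4]
```

servo_tool(slide=[[-0.01,0,0],[0,0,0],[0,0,-0.003],[0,0,-0.003],[0,0,-0.003],[0,0,-0.003],[0,0,-0.003],[0,0,-0.003],[0,0,-0.003],[0,0,-0.003],[0,0,-0.003],[0,0,0]], twist=[[0,0,-1],[0,0,-1],[0,0,-1],[0,0,-1],[0,0,-1],[0,0,-1],[0,0,-1],[0,0,-1],[0,0,-1],[0,0,-1],[0,0,-1],[0,0,0]], gripper=[1,1,1,1,1,1,1,1,1,1,1,1])

```text
time_s: 10.82
tcp_pos: [0.4514, -0.2166, 0.0948]
ee_rot: [[-0.87, -0.493, -0.001], [-0.493, 0.87, -0.001], [0.001, -0.0, -1.0]]
wrist_force: [-5.3, 1.2, 15.3]
gripper_width: 0.498
```

```bash
python3 st.py
```

```text
10.825 tcp [ 0.4514 -0.2166  0.0948] psi -150.49 F [-5.3  1.2 15.3] M [ 0.245  1.467 -0.054] w 0.498 j [ -7.   18.  -26.7   0.1 -45.3 -53.6]
```

servo_tool(slide=[[0,0,0],[0,0,-0.003],[0,0,-0.003],[0,0,-0.003],[0,0,-0.003],[0,0,-0.003],[0,0,-0.003],[0,0,-0.003],[0,0,0]], twist=[[0,0,-1],[0,0,-1],[0,0,-1],[0,0,-1],[0,0,-1],[0,0,-1],[0,0,-1],[0,0,-1],[0,0,0]], gripper=[1,1,1,1,1,1,1,1,1])

```text
time_s: 11.95
tcp_pos: [0.4513, -0.2161, 0.0935]
ee_rot: [[-0.948, 0.317, -0.001], [0.317, 0.948, -0.0], [0.001, -0.0, -1.0]]
wrist_force: [-4.6, 2.9, 15.5]
gripper_width: 0.496
```

```bash
python3 st.py; python3 - <<'E'
from station import r
from h import *
for n in ("wrist",):
    c=r.capture(n); np.savez(n+"5.npz",**c);im=c["image"]
    im=cv2.resize(im[150:350,200:440],None,fx=3.3,fy=3,interpolation=cv2.INTER_CUBIC)
    cv2.imwrite("pics/%s5.png"%n,im)
E
```

```text
11.95 tcp [ 0.4513 -0.2161  0.0935] psi 161.50 F [-4.6  2.9 15.5] M [ 0.916  1.442 -0.083] w 0.496 j [  -7.    18.1  -26.8    0.   -45.2 -101.6]
```

View pics/wrist5.png

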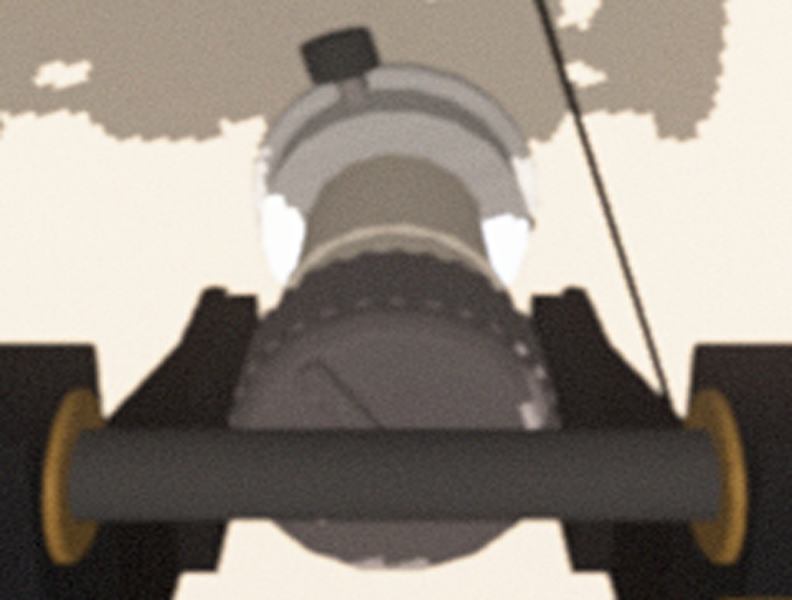

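```bash
python3 - <<'E'
from h import *
W=load("wrist5.npz"); c=np.array([.4520,-.2163])
p=lambda x,y:(200+(x+.5)/3.3-.5,150+(y+.5)/3-.5)
for q,z in (((342,55),.021),((352,90),.021)):
    e=plane(W,*p(*q),z)[:2]-c;print(e,np.degrees(np.arctan2(e[1],e[0])),np.hypot(*e))
zt=.115+.014+.0006
a=plane(W,*p(312,364),zt+.003)[:2];b=plane(W,*p(380,428),zt+.003)[:2]
print(np.degrees(np.arctan2(*(a-b)[::-1])),np.degrees(np.arctan2(*(a-c)[::-1])),a,b)
E
```

```text
[-0.04097254  0.00153438] 177.85533303719782 0.04100126216283411
[-0.03234063  0.00081299] 178.55997345918476 0.0323508439223316
-158.19567341742336 -167.19594159270204 [ 0.43233452 -0.22076935] [ 0.44435682 -0.21595972]
```

servo_tool(slide=[[0,0,-0.003],[0,0,-0.003],[0,0,0]], twist=[[0,0,-1],[0,0,-1],[0,0,0]], gripper=[1,1,1])

```text
time_s: 12.38
tcp_pos: [0.4514, -0.216, 0.0931]
ee_rot: [[-0.862, 0.507, -0.001], [0.507, 0.862, 0.0], [0.001, -0.0, -1.0]]
wrist_force: [-5.8, 4.2, 15.9]
gripper_width: 0.499
```

```bash
python3 st.py
```

```text
12.375 tcp [ 0.4514 -0.216   0.0931] psi 149.50 F [-5.8  4.2 15.9] M [ 1.03   1.401 -0.087] w 0.499 j [  -6.9   18.1  -26.8    0.   -45.1 -113.6]
```

servo_tool(slide=[[0,0,-0.0015],[0,0,0]], twist=[[0,0,-0.5],[0,0,0]], gripper=[1,1])

```text
time_s: 12.62
tcp_pos: [0.4514, -0.2159, 0.093]
ee_rot: [[-0.834, 0.551, -0.001], [0.551, 0.834, 0.0], [0.001, -0.0, -1.0]]
wrist_force: [-5.7, 4.5, 16.2]
gripper_width: 0.496
```

```bash
python3 st.py
```

```text
12.625 tcp [ 0.4514 -0.2159  0.093 ] psi 146.54 F [-5.7  4.5 16.2] M [ 1.073  1.416 -0.008] w 0.496 j [  -6.9   18.1  -26.8    0.   -45.1 -116.5]
```

servo_tool(slide=[[0,0,-0.001],[0,0,0]], twist=[[0,0,-0.4],[0,0,0]], gripper=[1,1])

```text
time_s: 12.88
tcp_pos: [0.4514, -0.2159, 0.093]
ee_rot: [[-0.811, 0.586, -0.001], [0.586, 0.811, 0.0], [0.001, -0.0, -1.0]]
wrist_force: [-5.4, 3.7, 15.1]
gripper_width: 0.498
```

```bash
python3 st.py
```

```text
12.875 tcp [ 0.4514 -0.2159  0.093 ] psi 144.15 F [-5.4  3.7 15.1] M [1.086 1.41  0.051] w 0.498 j [  -6.9   18.1  -26.8    0.   -45.1 -118.9]
```

servo_tool(slide=[[0,0,-0.001],[0,0,0]], twist=[[0,0,-0.4],[0,0,0]], gripper=[1,1])

```text
time_s: 13.12
tcp_pos: [0.4514, -0.2159, 0.0929]
ee_rot: [[-0.785, 0.619, -0.001], [0.619, 0.785, 0.0], [0.001, -0.0, -1.0]]
wrist_force: [-5.4, 4.2, 16.5]
gripper_width: 0.497
```

```bash
python3 st.py
```

```text
13.125 tcp [ 0.4514 -0.2159  0.0929] psi 141.74 F [-5.4  4.2 16.5] M [ 1.161  1.401 -0.011] w 0.497 j [  -6.9   18.1  -26.8    0.   -45.1 -121.3]
```

```bash
sed -i 's/,"j",np.round/,"e6",np.round(s["effort"][5],3),"j",np.round/' st.py; python3 st.py
```

```text
13.125 tcp [ 0.4514 -0.2159  0.0929] psi 141.74 F [-5.4  4.2 16.5] M [ 1.161  1.401 -0.011] w 0.497 e6 -0.071 j [  -6.9   18.1  -26.8    0.   -45.1 -121.3]
```

servo_tool(slide=[[0,0,0],[0,0,0]], twist=[[0,0,-0.4],[0,0,0]], gripper=[1,1])

```text
time_s: 13.38
tcp_pos: [0.4514, -0.2159, 0.0929]
ee_rot: [[-0.76, 0.65, -0.001], [0.65, 0.76, -0.0], [0.001, -0.001, -1.0]]
wrist_force: [-5.1, 4.9, 15.4]
gripper_width: 0.494
```

```bash
python3 st.py
```

```text
13.375 tcp [ 0.4514 -0.2159  0.0929] psi 139.47 F [-5.1  4.9 15.4] M [1.193 1.465 0.527] w 0.494 e6 -0.581 j [  -6.9   18.1  -26.8    0.   -45.1 -123.6]
```

servo_tool(slide=[[0,0,0],[0,0,0]], twist=[[0,0,-0.4],[0,0,0]], gripper=[1,1])

```text
time_s: 13.62
tcp_pos: [0.4519, -0.2163, 0.0929]
ee_rot: [[-0.733, 0.68, -0.0], [0.68, 0.733, -0.001], [-0.001, -0.001, -1.0]]
wrist_force: [-4.6, 3.0, 13.8]
gripper_width: 0.495
```

```bash
python3 st.py
```

```text
13.625 tcp [ 0.4519 -0.2163  0.0929] psi 137.13 F [-4.6  3.  13.8] M [0.575 1.197 0.655] w 0.495 e6 -0.698 j [-6.90e+00  1.82e+01 -2.68e+01  1.00e-01 -4.50e+01 -1.26e+02]
```

servo_tool(slide=[[0,0,0],[0,0,0]], twist=[[0,0,-0.4],[0,0,0]], gripper=[1,1])

```text
time_s: 13.88
tcp_pos: [0.4524, -0.2168, 0.0929]
ee_rot: [[-0.704, 0.71, 0.001], [0.71, 0.704, -0.002], [-0.002, -0.001, -1.0]]
wrist_force: [-3.5, 0.2, 11.5]
gripper_width: 0.492
```

```bash
python3 st.py; python3 - <<'E'
from station import r
from h import *
for n in ("wrist",):
    c=r.capture(n); np.savez(n+"6.npz",**c);im=c["image"]
    im=cv2.resize(im[150:350,200:440],None,fx=3.3,fy=3,interpolation=cv2.INTER_CUBIC)
    cv2.imwrite("pics/%s6.png"%n,im)
E
```

```text
13.875 tcp [ 0.4524 -0.2168  0.0929] psi 134.77 F [-3.5  0.2 11.5] M [-0.127  0.894  0.794] w 0.492 e6 -0.827 j [  -7.    18.2  -26.8    0.2  -45.  -128.4]
```

View pics/wrist6.png

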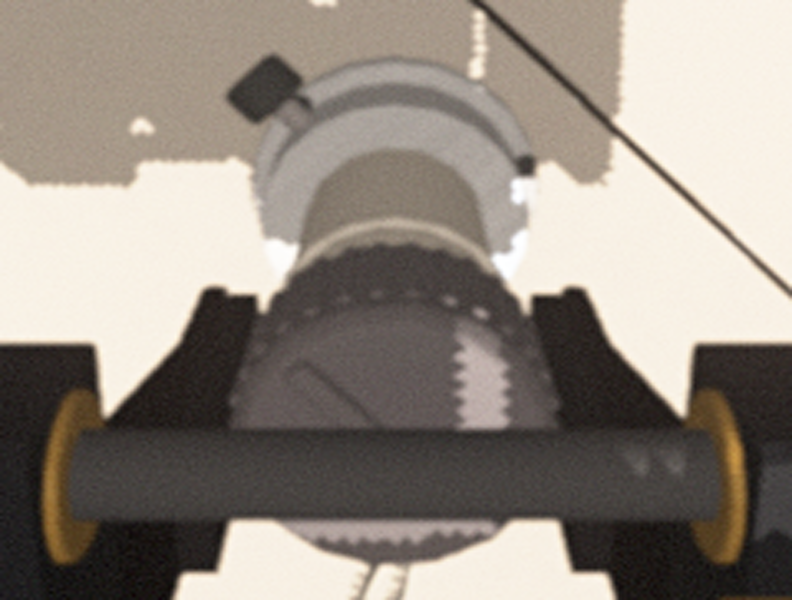

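servo_tool(slide=[[0,0,0],[0,0,0.003],[0,0,0.003],[0,0,0.003],[0,0,0.003],[0,0,0.003],[0,0,0.003],[0,0,0.003]], twist=[[0,0,1],[0,0,1],[0,0,1],[0,0,1],[0,0,1],[0,0,1],[0,0,1],[0,0,0]], gripper=[1,1,1,1,1,1,1,1])

```text
time_s: 14.92
tcp_pos: [0.4526, -0.2164, 0.094]
ee_rot: [[-0.998, 0.06, 0.002], [0.06, 0.998, -0.001], [-0.002, -0.001, -1.0]]
wrist_force: [-2.8, 1.3, 11.5]
gripper_width: 0.494
```

```bash
python3 st.py; python3 - <<'E'
from station import r
from h import *
for n in ("wrist",):
    c=r.capture(n); np.savez(n+"7.npz",**c);im=c["image"]
    im=cv2.resize(im[150:350,200:440],None,fx=3.3,fy=3,interpolation=cv2.INTER_CUBIC)
    cv2.imwrite("pics/%s7.png"%n,im)
for k in (4,5,6,7):
    im=load(f"wrist{k}.npz")["image"][262:296,265:375]
    g=cv2.createCLAHE(3,(4,4)).apply(cv2.cvtColor(im,cv2.COLOR_BGR2GRAY))
    cv2.imwrite(f"pics/r{k}.png",g)
a=np.vstack([cv2.resize(cv2.imread(f"pics/r{k}.png"),None,fx=4.4,fy=4.4,interpolation=cv2.INTER_CUBIC) for k in (4,5,6,7)])
cv2.imwrite("pics/cmp.png",a)
E
```

```text
14.925 tcp [ 0.4526 -0.2164  0.094 ] psi 176.58 F [-2.8  1.3 11.5] M [ 0.311  0.601 -0.011] w 0.494 e6 0.095 j [ -7.   18.1 -26.7   0.  -45.1 -86.5]
```

View pics/cmp.png

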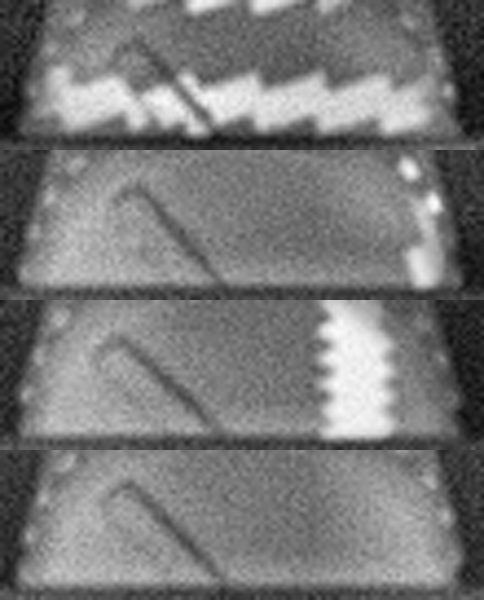

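View pics/wrist7.png

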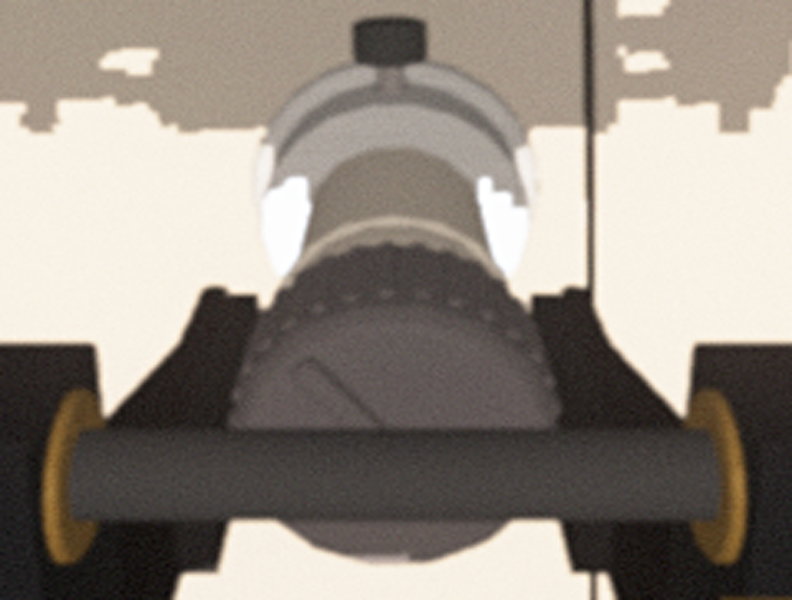

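```bash
python3 - <<'E'
from h import *
D={4:(.0984,-18.48,(.4527,-.2165)),5:(.0935,161.5,(.4513,-.2161)),6:(.0929,134.77,(.4524,-.2168)),7:(.0940,176.58,(.4526,-.2164))}
L={4:((133,42),(207,122)),5:((137,40),(222,133)),6:((120,40),(215,130)),7:((128,35),(222,128))}
for k in L:
    W=load(f"wrist{k}.npz");z,psi,c=D[k]
    q=[plane(W,265+(x+.5)/4.4-.5,262+(y+.5)/4.4-.5,z+.0391)[:2] for x,y in L[k]]
    d=q[0]-q[1];e=q[0]-np.array(c)
    f=lambda v:(np.degrees(np.arctan2(v[1],v[0])))
    print(k,"world",f(d)%360,"tool",(f(d)-psi)%360,"tip",(f(e))%360,(f(e)-psi)%360,np.hypot(*e))
W=load("wrist7.npz")
for z in(.021,):
    for q in ((391,45),):
        e=plane(W,200+(q[0]+.5)/3.3-.5,150+(q[1]+.5)/3-.5,z)[:2]-np.array([.4526,-.2164]); print("screw",e,np.degrees(np.arctan2(e[1],e[0])))
E
```

```text
4 world 20.584705631577023 tool 39.06470563157703 tip 11.210431552293905 29.690431552293905 0.019187002078906036
5 world 200.26498552951426 tool 38.76498552951426 tip 192.0224210553984 30.52242105539841 0.019314859022605785
6 world 177.5599518588194 tool 42.78995185881939 tip 168.8708269634537 34.1008269634537 0.020069412204448724
7 world 218.18367591450092 tool 41.60367591450091 tip 208.1008597759839 31.520859775983922 0.02031861823479512
screw [-0.04076712  0.00141137] 178.01719572850666
```

servo_tool(slide=[[0,0,0.003],[0,0,0.003],[0,0,0.003],[0,0,0.003],[0,0,0.003],[0,0,0.003],[0,0,0.003],[0,0,0.003],[0,0,0.003],[0,0,0],[0,0,0]], twist=[[0,0,1],[0,0,1],[0,0,1],[0,0,1],[0,0,1],[0,0,1],[0,0,1],[0,0,1],[0,0,0.5],[0,0,0],[0,0,0]], gripper=[1,1,1,1,1,1,1,1,1,1,1])

```text
time_s: 16.35
tcp_pos: [0.4524, -0.2159, 0.0954]
ee_rot: [[-0.675, -0.738, 0.002], [-0.738, 0.675, 0.0], [-0.001, -0.001, -1.0]]
wrist_force: [-3.5, 4.5, 11.8]
gripper_width: 0.497
```

```bash
python3 st.py; python3 - <<'E'
from station import r
from h import *
n="wrist"
c=r.capture(n); np.savez(n+"8.npz",**c);im=c["image"]
for n2 in("scene","top"):
    d=r.capture(n2);np.savez(n2+"8.npz",**d);cv2.imwrite(f"pics/{n2}8.png",d["image"])
out=[]
for k in (7,8):
    im=load(f"wrist{k}.npz")["image"][262:296,265:375]
    g=cv2.createCLAHE(3,(4,4)).apply(cv2.cvtColor(im,cv2.COLOR_BGR2GRAY))
    out.append(cv2.resize(g,None,fx=4.4,fy=4.4,interpolation=cv2.INTER_CUBIC))
cv2.imwrite("pics/cmp2.png",np.vstack(out))
E
```

```text
16.35 tcp [ 0.4524 -0.2159  0.0954] psi -132.48 F [-3.5  4.5 11.8] M [ 1.129  0.69  -0.095] w 0.497 e6 0.053 j [ -6.9  18.  -26.6  -0.  -45.3 -35.5]
```

View pics/cmp2.png

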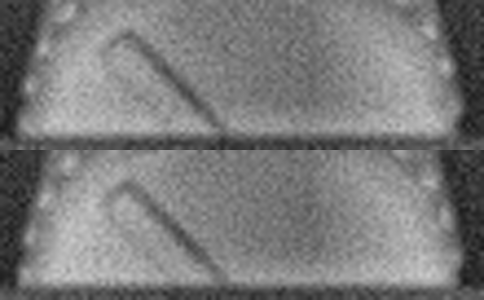

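View pics/scene8.png

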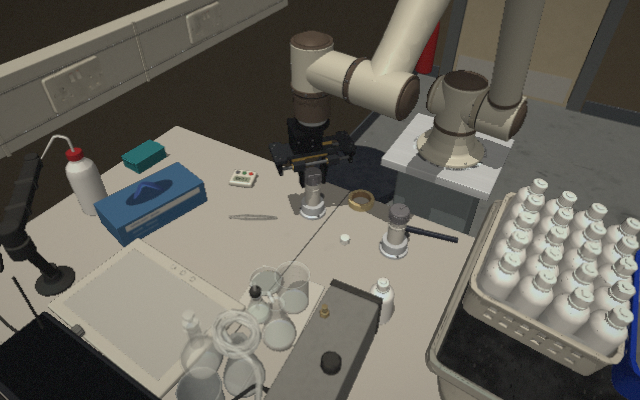

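```bash
python3 -c "
from station import r
print(r.finish_job())"; python3 st.py
```

```text
the job is handed in; nothing more can be done
None
the job is handed in; nothing more can be done
```

I pressed in the high cap, screwed it down to its stop, backed it off about a quarter turn, and handed the job in at about 16.5 s with the cap still gripped. The cap was on the vessel at about (0.453, -0.216).

- **Plug:** the tool went down about 10.5 mm at roughly 8 N. The force then climbed to 19 N with almost no further travel, so the plug was at its hard stop before I turned anything.
- **Screwing on:** one grasp turned it about 225° clockwise, against 224.5° expected from the ridge and the clamp screw in the images. At the stop the torque jumped from about 0 to 0.5–0.8 N m and the ridge pointed along the clamp screw.
- **Slip at the stop:** the fingers slipped about 2–3° on the cap at the stop. I allowed for this from the wrist images.
- **Backing off:** the two final estimates differ slightly, 89° from the tool angle corrected for slip and 91.5° from the ridge. The tool rose 2.5 mm, as a quarter turn should. The wrist torque reading was too noisy to confirm the thread friction, so I did not use it for that.
- **At hand-in:** the grip was unchanged, with about 12 N of downward push left on the cap. In the last scene picture the other vessel and the other items on the bench look as they were.

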